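Find the socket for a pump's gland nut

TASK

Switch the two-channel pump off at the rotary isolator on its deck before any socket goes on. Then find the socket in the tray that fits the hexagonal gland nut on the left-hand pump head (the robot's left) - the smallest one that goes all the way down over the nut - and stand any that does not fit back in the tray. Finish still gripping the right socket, fully home on the nut and lightly pressed down, with the other two standing in the tray and the bottles and the spanner left alone.

Things in the scene. Friction and masses are not known exactly. Their poses are not given: they have to be found in the camera images.
- pump: low dark-grey pump housing, 220 mm deep (its x), 270 mm wide (its y), 100 mm high. Origin under the housing's middle, x from front (robot side) to back, y to the robot's left. Two off-white plastic pump heads, tops at 95 mm, stand out of its front, 145 mm ahead of the origin and 70 mm to either side. Fixed
- isolator_grip (a point): on the turning axis of the rotary isolator on the pump's deck, 132 mm above the bench, in its black bar handle: 13 mm thick, 46 mm long, 28 mm tall (bar from 116 to 144 mm above the bench), on a disc 46 mm across whose top is at 116 mm. z up along the turning axis; y runs along the bar
- isolator (a joint): angle of the isolator handle: 1.57 = on (bar from front to back of the pump), 0 = off (bar across the pump, side to side). Turned off by 90 degrees anticlockwise seen from above. It has a stop at each end and an over-centre spring, at most about 0.1 N m, that snaps it into the nearer end
- nut_p_seat (a point): gland nut on top of one pump head: steel hexagon 14 mm tall on a round collar 38 mm across, under a 6 mm tapered end. 19 or 24 mm across flats (the pump has one of each, on either side; which is not told). Point: middle of the collar's top, where a fully home socket's rim lands; nut's top 20 mm above it, pump head 6 mm below. z up; local x is square to two flats. Fixed
- nut_q_seat (a point): gland nut on top of one pump head: steel hexagon 14 mm tall on a round collar 38 mm across, under a 6 mm tapered end. 19 or 24 mm across flats (the pump has one of each, on either side; which is not told). Point: middle of the collar's top, where a fully home socket's rim lands; nut's top 20 mm above it, pump head 6 mm below. z up; local x is square to two flats. Fixed
- socket_small_c (a point): plain steel socket standing mouth down, 66 mm tall: round barrel 29 mm across, 38 mm long, six-sided mouth in its foot (25 mm deep), and on top a hexagonal drive end, 22 mm across flats, 28 mm long; about 130 g. Smallest: mouth 21 mm across flats, for a 19 mm nut. Point: on the axis half-way up, 33 mm above the rim. z up; local x is square to flats of both hexagons
- socket_medium_c (a point): plain steel socket standing mouth down, 66 mm tall: round barrel 35 mm across, 38 mm long, six-sided mouth in its foot (25 mm deep), and on top a hexagonal drive end, 22 mm across flats, 28 mm long; about 180 g. Middle one: mouth 26 mm across flats, for a 24 mm nut. Point: on the axis half-way up, 33 mm above the rim. z up; local x is square to flats of both hexagons
- socket_large_c (a point): plain steel socket standing mouth down, 66 mm tall: round barrel 42 mm across, 38 mm long, six-sided mouth in its foot (25 mm deep), and on top a hexagonal drive end, 22 mm across flats, 28 mm long; about 240 g. Largest: mouth 32 mm across flats, for 30 mm, loose on less. Point: on the axis half-way up, 33 mm above the rim. z up; local x is square to flats of both hexagons
- tray: shallow aluminium tool tray, 95 mm (its x) by 250 mm (its y), rim 16 mm high, floor 3 mm above the bench, with the three sockets standing in a row along its y about 75 mm apart, in any order. Origin under its middle. Fixed
- bottle_c (a point): bystander: capped glass bottle, 86 mm across, 180 mm tall; the point is on its axis half-way up
- flask_c (a point): bystander: small capped glass jar, 56 mm across, 85 mm tall; the point is on its axis half-way up
- spanner: bystander: open-ended steel spanner 160 mm long lying flat on the bench

How it is judged (in metres and radians):
On the way, in this order (a step that is already met when the one before it is completed fails the run):
1. the isolator is switched off (value of joint isolator below 0.2 rad), for 0.2 s.
2. the fitting socket is fully down over the left-hand nut (((y of nut_p_seat in the frame of pump above 0 m and horizontal distance between socket_small_c and nut_p_seat below 0.004 m and z of socket_small_c in the frame of nut_p_seat between 0.029 and 0.0365 m and angle between socket_small_c's own z axis and vertical below 0.08 rad) or (y of nut_q_seat in the frame of pump above 0 m and horizontal distance between socket_medium_c and nut_q_seat below 0.004 m and z of socket_medium_c in the frame of nut_q_seat between 0.029 and 0.0365 m and angle between socket_medium_c's own z axis and vertical below 0.08 rad))), for 0.2 s.
At the end, for the whole second after the job is handed in: Isolator off (within 0.2 rad). On the left head sits the fitting socket (small on the 19 mm nut, medium on the 24): axis within 4 mm, tilt under 0.08 rad, rim within 3.5 mm of the collar, gripped over 2 N, on the nut over 0.5 N, not on the pump. The other two stand upright, at rest, in the tray (value of joint isolator below 0.2 rad and ((y of nut_p_seat in the frame of pump above 0 m and horizontal distance between socket_small_c and nut_p_seat below 0.004 m and z of socket_small_c in the frame of nut_p_seat between 0.029 and 0.0365 m and angle between socket_small_c's own z axis and vertical below 0.08 rad and contact force between socket_small and the fingers above 2 N and contact force between socket_small and nut_p above 0.5 N and contact force between socket_small and pump below 0.5 N and x of socket_medium_c in the frame of tray between -0.045 and 0.045 m and y of socket_medium_c in the frame of tray between -0.122 and 0.122 m and height (world z) of socket_medium_c between 0.03 and 0.042 m and angle between each of socket_medium_c, socket_large_c's own z axis and vertical below 0.1 rad and linear speed of each of socket_medium, socket_large below 0.02 m/s and x of socket_large_c in the frame of tray between -0.045 and 0.045 m and y of socket_large_c in the frame of tray between -0.122 and 0.122 m and height (world z) of socket_large_c between 0.03 and 0.042 m) or (y of nut_q_seat in the frame of pump above 0 m and horizontal distance between socket_medium_c and nut_q_seat below 0.004 m and z of socket_medium_c in the frame of nut_q_seat between 0.029 and 0.0365 m and angle between socket_medium_c's own z axis and vertical below 0.08 rad and contact force between socket_medium and the fingers above 2 N and contact force between socket_medium and nut_q above 0.5 N and contact force between socket_medium and pump below 0.5 N and x of socket_small_c in the frame of tray between -0.045 and 0.045 m and y of socket_small_c in the frame of tray between -0.122 and 0.122 m and height (world z) of socket_small_c between 0.03 and 0.042 m and angle between each of socket_small_c, socket_large_c's own z axis and vertical below 0.1 rad and linear speed of each of socket_small, socket_large below 0.02 m/s and x of socket_large_c in the frame of tray between -0.045 and 0.045 m and y of socket_large_c in the frame of tray between -0.122 and 0.122 m and height (world z) of socket_large_c between 0.03 and 0.042 m))); the arm keeps its last pose, push and grip.
It fails at once if a socket goes onto a gland nut while the isolator is not yet off (value of joint isolator above 0.5 rad and (contact force between any of socket_small, socket_medium, socket_large and nut_p above 1 N or contact force between any of socket_small, socket_medium, socket_large and nut_q above 1 N)).
It fails at once if a bystander (bottle, jar or spanner) is shifted by more than 20 mm (distance of any of bottle_c, flask_c, spanner from where it was at the start of the episode above 0.02 m).
It also fails if it takes over 72 s, if anything falls off the work surface, if the arm or the gripper's body presses on something with over 40 N, if the wrist force passes 120 N, or if a joint passes its speed limit or range.

ROBOT

A 7-joint arm with a two-finger parallel gripper is mounted at the origin on the work surface. World frame = base frame: x ahead of the robot, y to its left, z up, the work surface at z = 0. Lengths are in m, angles in degrees, forces in N, time in s.
With the tool pointing down it reaches from about 0.425 to 0.875 m from the base axis. Payload 4.7 kg.
Tool frame: the origin (TCP) lies at the very end of the fingers, on their centre line; the grasp point (between the pads) lies 19 mm behind it; z points along the fingers, y is the direction in which the jaws open and shut (so a half turn about z gives the same grasp; the last joint's range is limited). The gripper opens to 87 mm and grips with 3 to 60 N. Pads are 19 mm wide; open, the fingers measure 117 mm over their backs; the gripper's body (75 mm by 190 mm) begins 51 mm behind the grasp point.
Start: joints at [-69.265, 18.392, -4.016, 83.108, 1.295, 78.541, -3.26], TCP at [0.222, 0.611, 0.223] pointing down, gripper open.
Joint ranges: [-163.93, 163.93], [-17.29, 119.83], [-79.2, 71.16], [3.27, 140.29], [-89.18, 269.18], [5.43, 117.66], [-154.24, 154.24]. Speed limits (degrees/s): [147.25, 147.25, 180, 180, 180, 180, 180].

INTERFACE

Orientations are given as [roll, pitch, yaw] about the fixed x, y, z axes, in that order (R = Rz(yaw) Ry(pitch) Rx(roll)).
In Python, from cell import * gives the robot as it stands.
- The arm moves only by the tool drive_tool, never from a script. Its argument "moves" is text: rows parted by semicolons, each of 5 numbers parted by spaces: the shift along the tool's x, y, z in m, then the turn about the tool's z in degrees, then the gripper's target within -1 to 1 (fully open at 1, half-way at 0, shut at -1). In form: x y z yaw fingers; .... A call has exactly 8 rows; each row is the pose to reach, as a shift and turn from the pose commanded when the call began, along the tool's axes at that moment; what a row does not reach only later rows make up. A row lasts 1/10 s, in which the tool goes at most 50 mm and 8.59 degrees, less where a joint would pass 70% of its speed; a pose out of reach is approached as far as the arm can. A call with a gripper value outside its range is refused whole. The fingers move at their own pace and stop on an object; "grip_force" is the grip in N (left out, the last holds). Time passes only in rows, so rows that repeat a pose let the fingers close, or fill a call up. It gives the time, the measured TCP pose, the force and the opening at its end, in the units of the state.
- get_obs(): the state, without advancing time (a new reading comes with each control period).
- read_camera(name): name is "scene" or "top" or "wrist"; returns (picture, depth): 420x560x3 uint8, red, green, blue; 420x560 float32, m along the optical axis (not along the pixel's ray), 0 where there is no reading.
- calibration(name): a dict with "intrinsics" (3x3 intrinsics, pixels), "k1" (the pictures are not rectified: a ray, as slopes to the right and down, at radius r is drawn at 1 + k1 r^2 times it, then the intrinsics apply), "cam_to_world" (4x4, takes a point from camera to world coordinates); the wrist camera has in their place "T_tool_cam" (4x4, takes a point from camera to tool coordinates, whose origin is the TCP and whose axes are the flange's). Camera axes: x right, y up, looking along -z (the intrinsics and any distortion apply to the point x, -y, -z); pixel columns grow to the right and rows downward; lengths in m; the calibration is good to about 2 mm. A picture is of the moment at which its call begins: read the wrist's pose just before it. calibration takes no time and is no camera call.
- sign_off(): hands the job in, once; it reports no verdict.
Trained networks look in the newest picture that a camera, given by its name, has taken for a name from the list of things; names that differ only in an ending like _2 or _b are one class to them, and where a whole thing is asked for, a point or a joint stands for the part that bears it (a point fixed in the world has none). Each returns a list of dicts, best first, with "conf" (0 to 1); they miss things now and then, are a little off and sometimes report something else, mostly with a low value. They report only what shows in the picture. A call takes as long as a camera call.
- search_frame(camera, name): "uv" ([column, row] in pixels, amid what is visible of it).
- pinpoint(camera, name): "uv" ([column, row] in pixels: a listed point, or the origin of a listed thing).
The state is a dict: "time_s": time; "qpos": joint angles; "joint_velocities": joint speeds; "effort": joint torques, N m; "tool_pos": TCP position; "tool_rot": TCP orientation; "force": force on the tool from outside, world axes, zero at the start; "wrist_torque": the same for the moment, N m; "grip_width": finger opening in m.
Only numpy, scipy, OpenCV 4.12 (cv2) and the standard library are available. Lean on these libraries where they do the work, as an engineer would, in place of code of your own. Each camera call takes 0.05 s, during which the arm holds its last target. There are 200 camera calls.

## Working session

There is one attempt and no reset: what is moved stays moved. The work goes in short steps, Python scripts to look and compute and a tool call to move; the robot and the scene stay as the last step left them, time stands still between calls to the robot, and variables do not carry over. Pictures are saved under pics/ and viewed, about 8 in all and at most 12, crops included, and the job is handed in when it is done.

Besides the shell and the picture viewer there is one more tool, called after "Request:" in YAML: its name, and indented under it one key for each argument. drive_tool: Moves the arm, as the interface text tells. Its arguments: {"type":"object","properties":{"moves":{"type":"string"},"grip_force":{"type":"number"}},"required":["moves"]}

```bash
ls; mkdir -p pics; cat > h.py <<'E'
from cell import *
import numpy as np, cv2
from scipy.spatial.transform import Rotation as R
def T_cam(name):
    c=calibration(name)
    if 'cam_to_world' in c: return np.array(c['cam_to_world'])
    o=get_obs(); T=np.eye(4); T[:3,:3]=R.from_euler('xyz',o['tool_rot'],degrees=True).as_matrix(); T[:3,3]=o['tool_pos']
    return T@np.array(c['T_tool_cam'])
def ray(name,uv,T=None):
    c=calibration(name);T=T_cam(name) if T is None else T
    K=np.array(c['intrinsics']);k=c['k1']
    d=cv2.undistortPoints(np.array([[uv]],float),K,np.array([k,0,0,0,0.]))[0,0]
    return T[:3,3],T[:3,:3]@np.array([d[0],-d[1],-1.])
def at_z(name,uv,z,T=None):
    p,d=ray(name,uv,T); return p+d*(z-p[2])/d[2]
def proj(name,P,T=None):
    c=calibration(name);T=T_cam(name) if T is None else T
    q=(np.asarray(P)-T[:3,3])@T[:3,:3]; x,y=q[0]/-q[2],-q[1]/-q[2]
    r=x*x+y*y;f=1+c['k1']*r;K=np.array(c['intrinsics']); return (K@[x*f,y*f,1])[:2]
def save(n,im): cv2.imwrite('pics/'+n,im[:,:,::-1])
E
python3 - <<'E'
from h import *
print(get_obs())
Z=dict(isolator_grip=.132,nut_p_seat=.101,nut_q_seat=.101,socket_small_c=.036,socket_medium_c=.036,socket_large_c=.036,tray=0,pump=0,bottle_c=.09,flask_c=.0425,spanner=0.003)
ims=[]
for cam in ['top','scene']:
    im,d=read_camera(cam); ims.append(im); print(cam,T_cam(cam)[:3,3])
    for n,z in Z.items():
        for r in pinpoint(cam,n)[:2]: print(cam,n,round(r['conf'],2),np.round(r['uv'],1),np.round(at_z(cam,r['uv'],z),4))
save('a.png',np.vstack(ims)[:, :][:840])
save('top.png',ims[0]);save('scene.png',ims[1])
E
```

```text
pics
{'time_s': 0.0, 'qpos': array([-69.26643051,  18.43711408,  -4.01620479,  83.17558245,
         1.29668087,  78.54193686,  -3.25991217]), 'joint_velocities': array([ 0.07070207,  0.04884409, -0.04351217,  0.00630073,  0.11453037,
       -0.02873263, -0.00801723]), 'effort': array([ 1.13507388e-04, -4.91283917e+01, -4.03621774e-01, -3.12523842e+01,
       -6.37484458e-02,  4.39285592e-02,  1.85033882e-04]), 'tool_pos': array([0.22137956, 0.61053694, 0.22147772]), 'tool_rot': array([-1.79890710e+02,  7.32274598e-03,  1.60077264e+02]), 'force': array([-0.36992264, -0.30176041, -0.25687616]), 'wrist_torque': array([0.00015374, 0.03171831, 0.0098009 ]), 'grip_width': 0.0870941821225448}
top [0.35024158 0.06549733 1.46756967]
top isolator_grip 0.74 [265.8 203.8] [0.5818 0.0893 0.132 ]
top isolator_grip 0.61 [289.6 189.6] [0.6219 0.0215 0.132 ]
top nut_p_seat 0.54 [249.  249.7] [0.4552 0.1388 0.101 ]
top nut_q_seat 0.48 [294.9 242. ] [0.4756 0.0078 0.101 ]
top socket_medium_c 0.47 [358.2 226.6] [ 0.5257 -0.1859  0.036 ]
top socket_large_c 0.59 [384.5 224. ] [ 0.5327 -0.2652  0.036 ]
to
[... 394 characters left out ...]
.51 [279.7 229. ] [0.6332 0.0179 0.132 ]
scene nut_p_seat 0.56 [279.5 198.1] [0.4708 0.1369 0.101 ]
scene nut_q_seat 0.6 [248.3 213. ] [0.482  0.0076 0.101 ]
scene socket_small_c 0.74 [157.2 290.8] [ 0.5626 -0.332   0.036 ]
scene socket_small_c 0.67 [394.2 199.5] [0.6381 0.5306 0.036 ]
scene socket_medium_c 0.79 [198.5 262.9] [ 0.5297 -0.195   0.036 ]
scene socket_large_c 0.59 [177.7 276.9] [ 0.5468 -0.2668  0.036 ]
scene tray 0.92 [179.7 286.1] [ 0.5479 -0.2664  0.    ]
scene pump 0.92 [293.9 247.5] [ 0.6045  0.0984 -0.    ]
scene pump 0.62 [392.6 200.8] [0.6094 0.5658 0.    ]
scene bottle_c 0.85 [393.6 202.2] [0.6943 0.446  0.09  ]
scene flask_c 0.75 [237.8 288.5] [ 0.6849 -0.1569  0.0425]
```

```bash
python3 - <<'E'
import cv2
a=cv2.imread('pics/top.png')[140:280,110:430];b=cv2.imread('pics/scene.png')[160:340,110:430]
cv2.imwrite('pics/v1.png',cv2.vconcat([cv2.resize(a,None,fx=2.0,fy=2.0,interpolation=2)[:, :],cv2.resize(b,(640,320),interpolation=2)]))
E
```

```text
(no output)
```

View pics/v1.png

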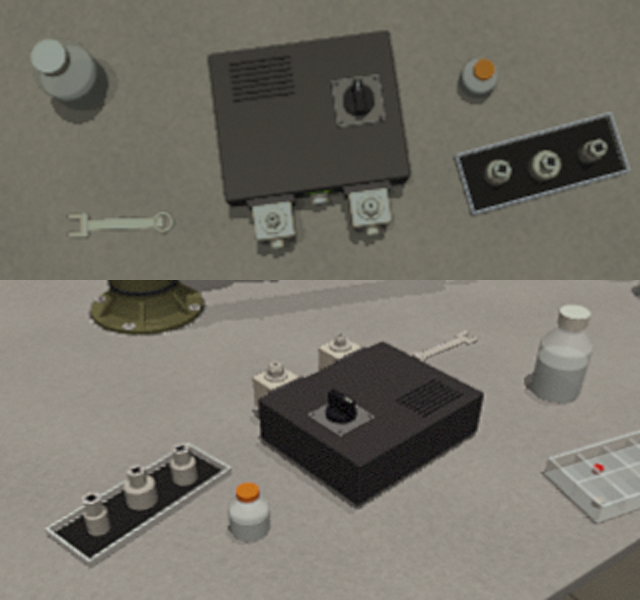

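Request:
drive_tool:
  moves: "-.289 -.209 -.1 68 1;-.289 -.209 -.1 68 1;-.289 -.209 -.1 68 1;-.289 -.209 -.1 68 1;-.289 -.209 -.1 68 1;-.289 -.209 -.1 68 1;-.289 -.209 -.1 68 1;-.289 -.209 -.1 68 1"

```text
time_s: 2.0
tool_pos: [0.4258, 0.311, 0.3247]
tool_rot: [179.8, -0.0, 91.3]
force: [-0.1, -0.3, 0.9]
grip_width: 0.0871
```

```bash
cat >> h.py <<'E'
def to(x,y,z,yaw,o=None):
    o=o or get_obs(); t=np.radians(o['tool_rot'][2]); d=np.array([x,y,z])-o['tool_pos']
    c,s=np.cos(t),np.sin(t); w=(yaw-o['tool_rot'][2]+180)%360-180
    print('t',round(o['time_s'],1),'pos',np.round(o['tool_pos'],4),'rot',np.round(o['tool_rot'],1),'q',np.round(o['qpos'],0),'F',np.round(o['force'],1),'w',round(o['grip_width'],4))
    print('MOVE',np.round([c*d[0]+s*d[1],s*d[0]-c*d[1],-d[2],-w],4))
E
python3 -c "
from h import *
to(.56,.06,.33,6.6); print(np.array(calibration('wrist')['T_tool_cam']))"
```

```text
t 2.0 pos [0.4258 0.311  0.3247] rot [179.8  -0.   91.3] q [-53.   1.  14.  92.  -0.  87. -38.] F [-0.1 -0.3  0.9] w 0.0871
MOVE [-2.54000e-01  1.28500e-01 -5.30000e-03  8.46941e+01]
[[-2.14047494e-04  9.68429256e-01  2.49288448e-01  6.77389133e-02]
 [ 9.99997590e-01  7.52021869e-04 -2.06280317e-03 -6.95933244e-04]
 [-2.18514930e-03  2.49287406e-01 -9.68427083e-01 -1.63181414e-01]
 [ 0.00000000e+00  0.00000000e+00  0.00000000e+00  1.00000000e+00]]
```

Request:
drive_tool:
  moves: "-.254 .128 -.005 68 1;-.254 .128 -.005 68 1;-.254 .128 -.005 68 1;-.254 .128 -.005 68 1;-.254 .128 -.005 68 1;-.254 .128 -.005 68 1;-.254 .128 -.005 68 1;-.254 .128 -.005 68 1"

```text
time_s: 2.8
tool_pos: [0.5596, 0.065, 0.3277]
tool_rot: [180.0, -0.0, 23.5]
force: [0.7, -0.3, 0.2]
grip_width: 0.0871
```

```bash
cat > look.py <<'E'
from h import *
import sys
names=sys.argv[2:]
Z=dict(isolator_grip=.132,nut_p_seat=.101,nut_q_seat=.101,socket_small_c=.036,socket_medium_c=.036,socket_large_c=.036,tray=0,pump=0)
T=T_cam('wrist'); im,d=read_camera('wrist'); save(sys.argv[1]+'.png',im); np.savez('pics/'+sys.argv[1],T=T,d=d)
for n in names:
    for r in pinpoint('wrist',n)[:2]:
        print(n,round(r['conf'],2),np.round(r['uv'],1),np.round(at_z('wrist',r['uv'],Z[n],T),4))
E
python3 look.py w1 isolator_grip nut_p_seat nut_q_seat; python3 -c "
from h import *
to(.622,.0215,.2,6.6)"
```

```text
isolator_grip 0.62 [351.5 136.2] [0.6304 0.0212 0.132 ]
nut_p_seat 0.93 [177.8 230.5] [0.4562 0.1508 0.101 ]
nut_q_seat 0.71 [297.9 263. ] [0.4747 0.008  0.101 ]
t 3.0 pos [0.5591 0.0672 0.3276] rot [-180.    -0.    24.3] q [-37.   6.  31.  87.  -3.  88. -72.] F [-0.5 -0.4 -0.5] w 0.0872
MOVE [ 0.0386  0.0675  0.1276 17.6902]
```

View pics/w1.png

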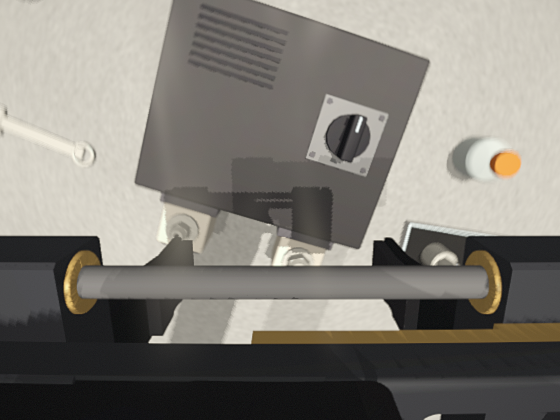

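Request:
drive_tool:
  moves: ".044 .070 .13 17 1;.044 .070 .13 17 1;.044 .070 .13 17 1;.044 .070 .13 17 1;.044 .070 .13 17 1;.044 .070 .13 17 1;.044 .070 .13 17 1;.044 .070 .13 17 1"

```text
time_s: 3.8
tool_pos: [0.6285, 0.0219, 0.1997]
tool_rot: [-179.9, -0.2, 7.2]
force: [0.4, -0.0, -0.1]
grip_width: 0.0873
```

```bash
python3 look.py w2 isolator_grip ; python3 -c "
from h import *
to(.628,.0215,.119,7)
read_camera('top')
for r in pinpoint('top','isolator_grip')[:3]: print(r)"
```

```text
isolator_grip 0.74 [282.  218.4] [0.6287 0.0222 0.132 ]
t 3.9 pos [0.6282 0.0216 0.199 ] rot [-1.8e+02 -1.0e-01  7.1e+00] q [-32.  18.  34.  90. -10.  75. -79.] F [-0.2  0.6  0.3] w 0.0871
MOVE [-0.0002  0.      0.08    0.1378]
```

View pics/w2.png

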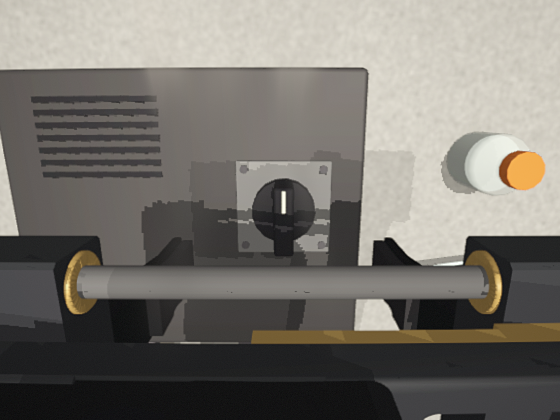

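Request:
drive_tool:
  moves: "0 0 .04 0 0.2;0 0 .079 0 -0.2;0 0 .079 0 -1;0 0 .079 0 -1;0 0 .079 0 -1;0 0 .079 0 -1;0 0 .079 0 -1;0 0 .079 0 -1"
  grip_force: 15

```text
time_s: 4.8
tool_pos: [0.6284, 0.021, 0.1196]
tool_rot: [-180.0, -0.1, 7.1]
force: [-1.1, 0.1, 0.3]
grip_width: 0.0306
```

Request:
drive_tool:
  moves: "0 0 0 0 -1;0 0 0 0 -1;0 0 0 0 -1;0 0 0 0 -1;0 0 0 -8 -1;0 0 0 -16 -1;0 0 0 -24 -1;0 0 0 -32 -1"

```text
time_s: 5.6
tool_pos: [0.6282, 0.0205, 0.1187]
tool_rot: [179.9, -0.0, 39.4]
force: [0.6, -0.4, -0.0]
grip_width: 0.013
```

Request:
drive_tool:
  moves: "0 0 0 -8 -1;0 0 0 -16 -1;0 0 0 -24 -1;0 0 0 -32 -1;0 0 0 -40 -1;0 0 0 -48 -1;0 0 0 -56 -1;0 0 0 -58 -1"

```text
time_s: 6.4
tool_pos: [0.6297, 0.0198, 0.1187]
tool_rot: [179.8, 0.1, 97.2]
force: [4.9, -1.1, -2.4]
grip_width: 0.0129
```

Turned 90°. Open, rise, and check.

Request:
drive_tool:
  moves: "0 0 0 0 0;0 0 0 0 0.3;0 0 0 0 .5;0 0 -.03 0 .5;0 0 -.08 0 1;0 0 -.12 0 1;0 0 -.16 0 1;0 0 -.16 0 1"

```text
time_s: 7.2
tool_pos: [0.6306, 0.0209, 0.2857]
tool_rot: [179.4, -0.0, 97.1]
force: [1.0, -0.1, 0.1]
grip_width: 0.0686
```

```bash
python3 look.py w3 isolator_grip nut_p_seat nut_q_seat socket_small_c socket_medium_c socket_large_c; python3 -c "
from h import *
to(.41,.15,.28,7)"
```

```text
isolator_grip 0.65 [277.1 188.6] [0.6272 0.0236 0.132 ]
nut_p_seat 0.79 [102.3  25. ] [0.4549 0.1469 0.101 ]
nut_q_seat 0.97 [123.2 181.2] [0.4763 0.0066 0.101 ]
socket_medium_c 0.69 [186.7 326.8] [ 0.534  -0.1929  0.036 ]
socket_medium_c 0.5 [121.  179.8] [ 0.4469 -0.0073  0.036 ]
t 7.5 pos [0.6271 0.0211 0.2768] rot [-179.8   -0.    97.1] q [-20.  15.  19.  82.  -5.  84.   6.] F [-0.2  0.1  0.6] w 0.0861
MOVE [ 1.54700e-01 -1.99500e-01 -3.20000e-03  9.00785e+01]
```

View pics/w3.png

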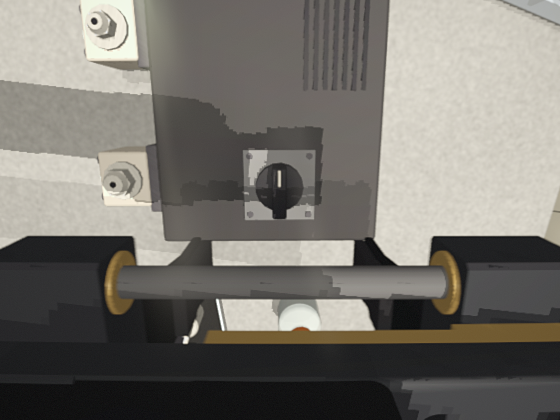

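Request:
drive_tool:
  moves: ".1 .155 .04 0 1;.1 .155 .04 0 1;.1 .155 .04 0 1;.1 .155 .04 0 1;.1 .155 .04 0 1;.1 .155 .04 0 1;.1 .155 .04 0 1;.1 .155 .04 0 1"

```text
time_s: 8.35
tool_pos: [0.7692, 0.1375, 0.2404]
tool_rot: [179.9, 0.0, 97.0]
force: [-0.3, -0.0, 0.5]
grip_width: 0.0869
```

```bash
python3 look.py w4 nut_p_seat nut_q_seat; python3 -c "
from h import *
to(.41,.15,.28,7)
T=np.load('pics/w4.npz')['T'];im=cv2.imread('pics/w4.png')
u,v=map(int,proj('wrist',[.455,.148,.115],T));u=min(max(u,60),500);v=max(v,60);print(u,v)
a=cv2.resize(im[v-60:v+60,u-60:u+60],(480,480),interpolation=cv2.INTER_CUBIC);cv2.imwrite('pics/w4c.png',a)
"
```

```text
t 8.5 pos [0.7692 0.1383 0.2403] rot [179.9  -0.   97. ] q [-21.  36.  17.  58. -10.  87.  -0.] F [ 0.1 -0.4  0.5] w 0.0873
MOVE [ 5.54000e-02 -3.55100e-01 -3.97000e-02  9.00048e+01]
60 142
```

View pics/w4c.png

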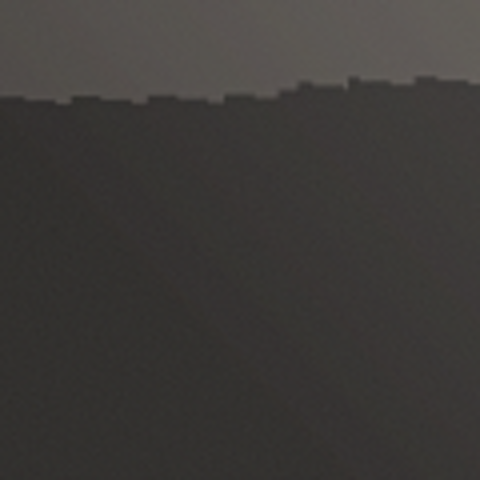

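Request:
drive_tool:
  moves: ".01 -.31 0 0 1;.01 -.31 0 0 1;.01 -.31 0 0 1;.01 -.31 0 0 1;.01 -.31 0 0 1;.01 -.31 0 0 1;.01 -.31 0 0 1;.01 -.31 0 0 1"

```text
time_s: 9.3
tool_pos: [0.4595, 0.111, 0.2398]
tool_rot: [179.8, -0.1, 97.1]
force: [0.6, -0.6, 0.4]
grip_width: 0.0869
```

```bash
python3 look.py w5 nut_p_seat nut_q_seat; python3 -c "
from h import *
to(.53,-.19,.2,7)
T=np.load('pics/w5.npz')['T'];im=cv2.imread('pics/w5.png')
u,v=map(int,proj('wrist',[.455,.148,.115],T));u=min(max(u,60),500);v=max(v,60);print(u,v)
a=cv2.resize(im[v-60:v+60,u-60:u+60],(480,480),interpolation=cv2.INTER_CUBIC);cv2.imwrite('pics/w5c.png',a)
"
```

```text
nut_p_seat 0.69 [282.1 152.8] [0.455  0.1477 0.101 ]
nut_q_seat 0.75 [283.4 305.7] [0.4739 0.0061 0.101 ]
t 9.4 pos [0.462  0.111  0.2392] rot [179.9  -0.   97. ] q [-32.  -4.  15. 106.   1.  78. -11.] F [-0.7 -1.3 -0.2] w 0.0873
MOVE [-3.07000e-01  3.06000e-02  3.92000e-02  9.00271e+01]
282 154
```

View pics/w5c.png

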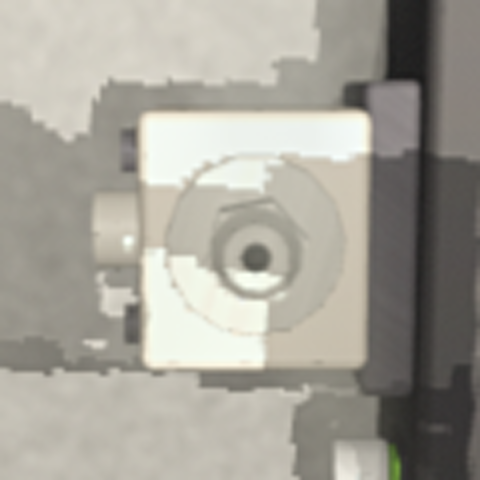

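Request:
drive_tool:
  moves: "-.39 .034 0 0 1;-.39 .034 0 0 1;-.39 .034 0 0 1;-.39 .034 0 0 1;-.39 .034 0 0 1;-.39 .034 0 0 1;-.39 .034 0 0 1;-.39 .034 0 0 1"

```text
time_s: 10.25
tool_pos: [0.5433, -0.276, 0.2382]
tool_rot: [-179.9, 0.2, 97.0]
force: [0.4, -0.2, -0.2]
grip_width: 0.0871
```

Request:
drive_tool:
  moves: "-.05 .004 .02 0 .5;-.089 .008 .05 0 .5;-.089 .008 .05 0 .5;-.089 .008 .05 0 .5;-.089 .008 .05 0 .5;-.089 .008 .05 0 .5;-.089 .008 .05 0 .5;-.089 .008 .05 0 .5"

```text
time_s: 11.05
tool_pos: [0.5619, -0.3583, 0.1897]
tool_rot: [179.9, 0.0, 97.2]
force: [0.1, 0.5, -0.3]
grip_width: 0.0657
```

```bash
python3 look.py w6 socket_small_c socket_large_c socket_medium_c tray; python3 -c "
from h import *
to(.5626,-.332,.1,97)
im=cv2.imread('pics/w6.png')
cv2.imwrite('pics/w6c.png',cv2.resize(im[0:260,140:440],None,fx=2.2,fy=2.2,interpolation=cv2.INTER_CUBIC))
"
```

```text
socket_small_c 0.84 [289.6 163.9] [ 0.5654 -0.3323  0.036 ]
socket_large_c 0.95 [272.8  76. ] [ 0.5418 -0.2607  0.036 ]
t 11.3 pos [ 0.5612 -0.359   0.1888] rot [180.   -0.   97.1] q [  2.  24.  38.  85. -15.  76.  48.] F [ 0.4  1.  -0.3] w 0.0656
MOVE [0.0266 0.0047 0.0888 0.0845]
```

View pics/w6c.png

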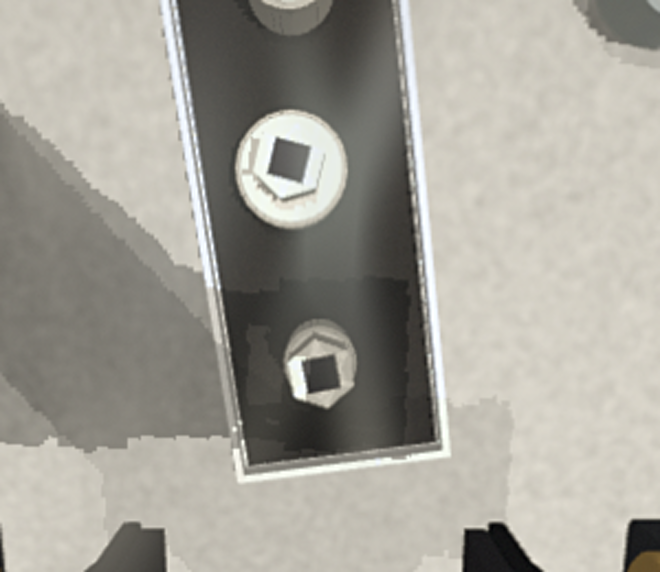

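```bash
python3 -c "
from h import *
T=np.load('pics/w6.npz')['T'];im=cv2.imread('pics/w6.png')
f=10;x0,y0=255,135
a=cv2.resize(im[y0:y0+60,x0:x0+60],None,fx=f,fy=f,interpolation=cv2.INTER_CUBIC)
b=a.copy()
for c,ang,col in [((.564,-.334),17,(0,0,255)),((.564,-.334),7,(0,255,0))]:
  pts=[(proj('wrist',[c[0]+.0127*np.cos(np.radians(ang+30+60*k)),c[1]+.0127*np.sin(np.radians(ang+30+60*k)),.069],T)-[x0,y0]+.5)*f for k in range(6)]
  cv2.polylines(b,[np.int32(pts)],True,col,1)
cv2.imwrite('pics/w6d.png',b)
"
```

```text
(no output)
```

View pics/w6d.png

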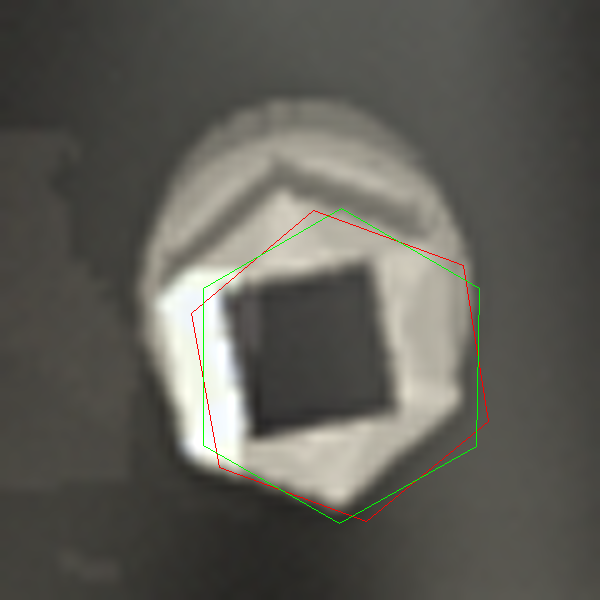

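Request:
drive_tool:
  moves: ".026 .0035 .03 -8 .4;.026 .0035 .06 -10 .4;.026 .0035 .10 -10 .4;.026 .0035 .143 -10 .4;.026 .0035 .143 -10 .4;.026 .0035 .143 -10 0;.026 .0035 .143 -10 -1;.026 .0035 .143 -10 -1"
  grip_force: 20

```text
time_s: 12.1
tool_pos: [0.5631, -0.3341, 0.0484]
tool_rot: [179.8, 0.2, 107.1]
force: [0.1, -0.8, 0.7]
grip_width: 0.0444
```

Request:
drive_tool:
  moves: "0 0 0 0 -1;0 0 0 0 -1;0 0 0 0 -1;0 0 0 0 -1;0 0 0 0 -1;0 0 0 0 -1;0 0 0 0 -1;0 0 0 0 -1"
  grip_force: 30

```text
time_s: 12.9
tool_pos: [0.5618, -0.3331, 0.0461]
tool_rot: [180.0, 0.0, 107.1]
force: [-0.5, 1.0, 5.0]
grip_width: 0.0217
```

Request:
drive_tool:
  moves: "0 0 -.05 0 -1;0 0 -.1 0 -1;0 0 -.15 0 -1;0 0 -.194 0 -1;0 0 -.194 0 -1;0 0 -.194 8 -1;0 0 -.194 16 -1;0 0 -.194 24 -1"

```text
time_s: 13.7
tool_pos: [0.5607, -0.3324, 0.2376]
tool_rot: [-179.8, -0.1, 82.7]
force: [-0.2, -0.4, -1.2]
grip_width: 0.0219
```

```bash
python3 -c "
from h import *
T=np.load('pics/w5.npz')['T']
print(at_z('wrist',[285.4,154.6],.101,T))
to(.455,.147,.24,80)
T=T_cam('wrist');im,d=read_camera('wrist');save('w7.png',im)
for u in ([.5,-.1,.1],): pass
"
```

```text
[0.45795287 0.14658839 0.101     ]
t 13.7 pos [ 0.5607 -0.3324  0.2376] rot [-1.798e+02 -1.000e-01  8.270e+01] q [ -3.  22.  41.  83. -14.  81.  31.] F [-0.2 -0.4 -1.2] w 0.0219
MOVE [ 4.6220e-01 -1.6550e-01 -2.4000e-03  2.7407e+00]
```

Request:
drive_tool:
  moves: ".37 -.149 0 2.7 -1;.37 -.149 0 2.7 -1;.37 -.149 0 2.7 -1;.37 -.149 0 2.7 -1;.37 -.149 0 2.7 -1;.37 -.149 0 2.7 -1;.37 -.149 0 2.7 -1;.37 -.149 0 2.7 -1"

```text
time_s: 14.55
tool_pos: [0.4566, 0.0542, 0.2386]
tool_rot: [-180.0, 0.0, 80.6]
force: [0.4, 0.5, -2.1]
grip_width: 0.0216
```

```bash
python3 -c "
from h import *
to(.448,.098,.205,80)"
```

```text
t 14.6 pos [0.4566 0.0542 0.2386] rot [-180.     0.    80.6] q [-36.  -7.  24. 108.   3.  78. -22.] F [ 0.4  0.5 -2.1] w 0.0216
MOVE [ 0.0418 -0.0157  0.0336  0.561 ]
```

Request:
drive_tool:
  moves: ".042 -.0157 .033 0.5 -1;.042 -.0157 .033 0.5 -1;.042 -.0157 .033 0.5 -1;.042 -.0157 .033 0.5 -1;.042 -.0157 .033 0.5 -1;.042 -.0157 .033 0.5 -1;.042 -.0157 .033 0.5 -1;.042 -.0157 .033 0.5 -1"

```text
time_s: 15.35
tool_pos: [0.45, 0.0959, 0.2068]
tool_rot: [180.0, -0.0, 79.8]
force: [0.7, -0.9, -1.5]
grip_width: 0.0219
```

```bash
python3 -c "
from h import *
im,d=read_camera('wrist')
ps=[];
for i in range(4):
  o=get_obs(); ps.append(np.r_[o['tool_pos'],o['tool_rot'][2]]); im,d=read_camera('wrist')
ps=np.array(ps);print(np.round(ps,4))
T=T_cam('wrist'); T[:3,3]+=0
np.savez('pics/w8',T=T,d=d,p=ps);save('w8.png',im)
for r in pinpoint('wrist','nut_p_seat'):print(r,at_z('wrist',r['uv'],.101,T))
print(proj('wrist',[.4565,.147,.101],T))
u,v=map(int,proj('wrist',[.4565,.147,.101],T));x0,y0=u-75,max(v-60,0)
b=cv2.resize(im[y0:y0+120,x0:x0+150,::-1],None,fx=5,fy=5,interpolation=2)
def ring(cx,cy,z,r,n,a0,col):
  P=[(proj('wrist',[cx+r*np.cos(t),cy+r*np.sin(t),z],T)-[x0,y0]+.5)*5 for t in np.linspace(0,2*np.pi,n,False)+np.radians(a0)]
  cv2.polylines(b,[np.int32(P)],True,col,1)
ring(.4565,.147,.101,.019,40,0,(0,0,255)); ring(.4565,.147,.115,.01097,6,20,(0,255,0))
cv2.imwrite('pics/w8c.png',b);print(x0,y0)
"
```

```text
[[ 0.4499  0.0961  0.2067 79.8413]
 [ 0.4498  0.0962  0.2067 79.8579]
 [ 0.4498  0.0963  0.2067 79.8659]
 [ 0.4497  0.0963  0.2066 79.8704]]
{'uv': [278.8, 138.8], 'conf': 0.63} [0.45590971 0.14652987 0.101     ]
[279.47106035 138.02412805]
204 78
```

View pics/w8c.png

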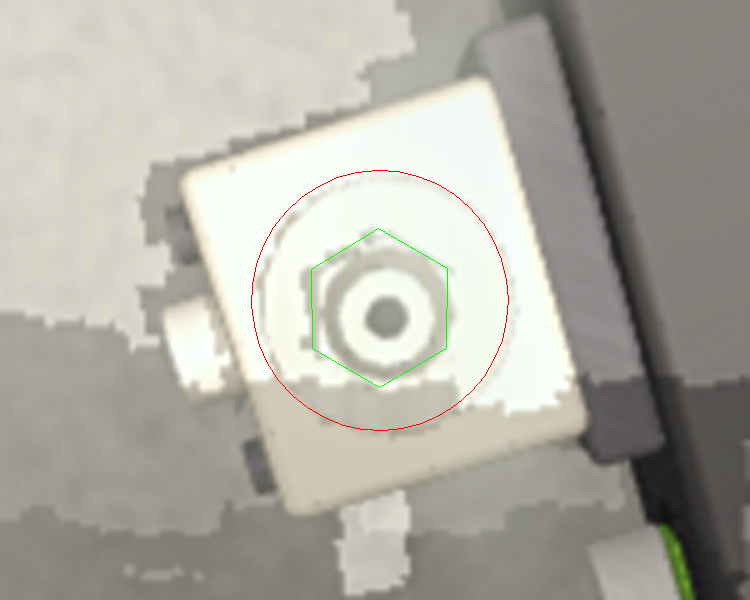

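Request:
drive_tool:
  moves: ".025 -.0009 0 0 -1;.0502 -.0009 .01 0 -1;.0502 -.0009 .02 0 -1;.0502 -.0009 .037 0 -1;.0502 -.0009 .037 0 -1;.0502 -.0009 .037 0 -1;.0502 -.0009 .037 0 -1;.0502 -.0009 .037 0 -1"

```text
time_s: 16.45
tool_pos: [0.4582, 0.1459, 0.1705]
tool_rot: [179.9, -0.1, 79.9]
force: [-0.4, 0.6, -2.0]
grip_width: 0.0219
```

Request:
drive_tool:
  moves: "0 0 .003 0 -1;0 0 .006 0 -1;0 0 .008 0 -1;0 0 .01 0 -1;0 0 .012 0 -1;0 0 .012 0 -1;0 0 .012 0 -1;0 0 .012 0 -1"

```text
time_s: 17.25
tool_pos: [0.4577, 0.146, 0.1577]
tool_rot: [180.0, -0.0, 79.9]
force: [-0.2, 0.3, -0.6]
grip_width: 0.0218
```

Request:
drive_tool:
  moves: "0 0 .002 0 -1;0 0 .004 0 -1;0 0 .006 0 -1;0 0 .008 0 -1;0 0 .008 0 -1;0 0 .008 0 -1;0 0 .008 0 -1;0 0 .008 0 -1"

```text
time_s: 18.05
tool_pos: [0.4577, 0.146, 0.1497]
tool_rot: [180.0, -0.0, 79.9]
force: [-1.0, 0.6, -1.8]
grip_width: 0.0215
```

Request:
drive_tool:
  moves: "0 0 .002 0 -1;0 0 .003 0 -1;0 0 .004 0 -1;0 0 .005 0 -1;0 0 .006 0 -1;0 0 .006 0 -1;0 0 .006 0 -1;0 0 .006 0 -1"

```text
time_s: 18.85
tool_pos: [0.4577, 0.146, 0.144]
tool_rot: [180.0, -0.0, 79.9]
force: [-1.6, -1.0, 4.4]
grip_width: 0.0216
```

Request:
drive_tool:
  moves: "0 0 .0005 0 -1;0 0 .001 0 -1;0 0 .001 0 -1;0 0 .001 0 -1;0 0 .001 0 -1;0 0 .001 0 -1;0 0 .001 0 -1;0 0 .001 0 -1"

```text
time_s: 19.65
tool_pos: [0.4578, 0.1461, 0.1439]
tool_rot: [180.0, -0.0, 79.9]
force: [-3.1, -1.6, 10.9]
grip_width: 0.0219
```

```bash
python3 -c "
from h import *
a,_=read_camera('top');b,_=read_camera('scene')
f=[]
for i in range(4): f.append(get_obs()['force']); read_camera('wrist')
print(np.round(f,1)); to(.4577,.146,.143,80)
A=cv2.resize(a[140:280,110:430],(640,280),interpolation=2);B=cv2.resize(b[160:320,110:430],(640,320),interpolation=2)
save('fin.png',np.vstack([A,B]))"
```

```text
[[-4.4 -0.9 10.3]
 [-3.3 -1.4 10.9]
 [-3.7 -0.5  9.7]
 [-4.7 -1.6 10.9]]
t 19.9 pos [0.4578 0.1461 0.1439] rot [180.   -0.   79.9] q [-40.   1.  19. 113.  -0.  66. -31.] F [-4.1 -1.6 10.3] w 0.0217
MOVE [-2.000e-04 -1.000e-04  9.000e-04 -1.235e-01]
```

View pics/fin.png

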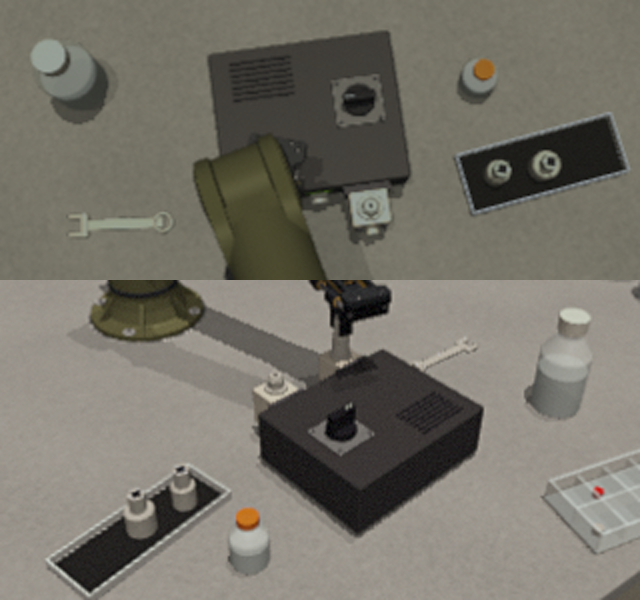

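```bash
python3 -c "
from cell import *
print(sign_off())"
```

```text
the job is handed in; nothing more can be done
None
```

The isolator is off and the small socket is fully home on the left-hand gland nut, still gripped and pressed down. I handed the job in at about 20 s; `sign_off()` gives no verdict.

- **Isolator:** I turned the bar 90° anticlockwise before touching any socket. The wrist and final pictures show the bar lying across the pump.
- **Choosing the socket:** the left nut's hexagon measured about 19 mm across flats in the close picture, so I took the small socket. It was the only one moved, so nothing had to be stood back in the tray.
- **Fit:** I gripped it on its drive flats (opening 21.7 mm) and turned it 27° to line up with the nut. It went down over the hexagon without resistance and stopped hard with its rim at about 101 mm, which is the collar height.
- **Last readings:** push about 10 N upward, with a sideways force of about 4 N; grip set to 30 N; tool vertical, and about 0.3 mm from the measured nut axis.
- **Rest of the scene:** in the last pictures the medium and large sockets stand in the tray, and the bottle, jar and spanner look unmoved.

One move went the wrong way in open air over the pump because of a sign slip; it touched nothing and I corrected it. The network's positions for the socket and nut were 2–4 mm off the picture outlines, so I used the outlines instead. No other checks failed or disagreed.

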